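# Shut the tagged gas valve under the sliding cover

### The arm

A 6-joint arm with a two-finger parallel gripper is mounted at the origin on the work surface. World frame = base frame: x ahead of the robot, y to its left, z up, the work surface at z = 0. Lengths are in m, angles in rad, forces in N, time in s.
With the tool pointing down it reaches from about 0.225 to 0.875 m from the base axis. Payload 3.4 kg.
Tool frame: the origin (TCP) lies midway between the tips of the shut fingers; the grasp point (between the pads) lies grip_depth behind it (grip_depth is the distance from the TCP to the grasp point, in m); z points along the fingers, y is the line along which they close (so a half turn about z gives the same grasp; the last joint's range is limited). The gripper opens to 85 mm and grips with 20 to 120 N. Pads are 22 mm wide; open, the fingers measure 114 mm over their backs; the gripper's body (76 mm by 85 mm) begins 54 mm behind the grasp point. The pads swing forward as they close: fully open they stand 13 mm farther back than shut.
Start: joints at [-1.36, 0.276, 1.505, -0, 1.361, -0.121], TCP at [0.187, -0.544, 0.231] pointing down, gripper open.
Joint ranges: [-2.89, 2.89], [-0.75, 2.08], [0.22, 2.7], [-1.18, 4.32], [0.11, 2.71], [-2.7, 2.7]. Speed limits (rad/s): [2.57, 2.57, 3.14, 3.14, 3.14, 3.14].

### API

Orientations are given as a unit quaternion [w, x, y, z].
In Python, from workcell import sense, camera, job_done, grip_depth gives the robot as it stands.
- The arm moves only by the tool move_arm, never from a script. Its argument "plan" is text: rows parted by semicolons, each of 6 numbers parted by spaces: the shift along the tool's x, y, z in m, then the turn, a rotation vector about the tool's x, y, z in rad. In form: dx dy dz ax ay az; .... A call has 1 to 5 rows; each row is the pose to reach, as a shift and turn from the pose commanded when the call began, along the tool's axes at that moment; what a row does not reach only later rows make up. A row lasts 1/12 s, in which the tool goes at most 41.7 mm and 7.16 degrees, less where a joint would pass 70% of its speed; a pose out of reach is approached as far as the arm can. A call with a gripper value outside its range is refused whole. "claw" is the closure, from 0 (fully open) to 1 (shut), set as the call begins (left out, the last holds). The fingers move at their own pace and stop on an object; "grip_force" is the grip in N (left out, the last holds). Time passes only in rows, so rows that repeat a pose let the fingers close. It gives the time, the measured TCP pose, the force, the opening and the grip force at its end, in the units of the state.
- sense(): the state, without advancing time (a new reading comes with each control period).
- camera(name): name is "scene" or "side" or "wrist"; returns a dict with "img" (480x640x3 uint8, red, green, blue), "vertical_fov" (degrees; the focal length in pixels is half the picture's height over the tangent of half this angle, whatever the lens; pixels are square), "cx", "cy" (the principal point, pixels), "R" (3x3) and "t" (3): a world point X has camera coordinates R X + t; the wrist camera has in their place "hand_eye" (4x4, takes a point from camera to tool coordinates, whose origin is the TCP and whose axes are the flange's). Camera axes: x right, y down, z forward; pixel columns grow to the right and rows downward; lengths in m; the calibration is good to about 2 mm. A picture is of the moment at which its call begins: read the wrist's pose just before it. There is no depth.
- job_done(): hands the job in; it is judged then, once.
The state is a dict: "time": time; "qpos": joint angles; "qd": joint speeds; "joint_torque": joint torques, N m; "ee_pos": TCP position; "eef_rot": TCP orientation; "wrist_force": force on the tool from outside, world axes, zero at the start; "moment": the same for the moment, N m; "gripper_width": opening from 0.0 (shut) to 1.0 (fully open); "grip_force": force on a finger pad.
Only numpy, scipy, OpenCV 4.12 (cv2) and the standard library are available. Lean on these libraries where they do the work, as an engineer would, in place of code of your own. Each camera call takes 0.05 s, during which the arm holds its last target. There are 200 camera calls.

### The job

The gas line to the printer has to be shut off: push the cover of the white valve box on the bench right back by its upright lip, away from the robot, to reveal the two valve handles, then push the handle with the round disc on its end clockwise until it is fully shut, square across its pipe. Leave the plain handle open, leave the cover open and do not move the things lying round the box.

Things in the scene. Friction and masses are not known exactly. Their poses are not given: they have to be found in the camera images.
- box: White valve box fixed to the bench, 430 (x) x 310 (y) mm, side guides 96 mm high. Origin: on the bench under the opening. Box +x points away from the robot (yaw within 0.3 rad), +y to the left. Opening inside the 12 mm walls: x -108 to +100, y -143 to +143 mm; beyond it, to x +310 mm, the box is closed, top 85 mm high. Two pipes run along box x in the opening, 110 mm apart, a valve on each.
- cover (a joint): Travel of the flat aluminium cover (220 x 284 x 4 mm, top 91 mm above the bench) along box +x, in m: 0 over the opening, 0.18 fully back against its stop. It starts between 0 and 0.03, slides stiffly (about 4 N) and stays where it is left. It cannot come off its guides.
- cover_lip (a point): Middle of the top edge of the cover's upright lip, 121 mm above the bench: a straight bar 120 mm long along box y, 12 mm thick along box x, standing 30 mm above the cover. Push its near (-x) face towards box +x.
- disc_handle (a joint): Angle in rad of the handle to be shut: 0 open (along its pipe, pointing to box -x, towards the robot), 1.571 fully shut against its stop (square across the pipe, pointing to box +y). Turns clockwise seen from above about its vertical stem; starts between 0 and 0.35; stiff (about 0.15 N m) and stays where it is left.
- disc_end (a point): Centre of the round steel disc on the end of the handle to be shut, 60 mm from the stem axis, 63 mm above the bench; the flat-lying disc is 34 mm across and spans heights 56 to 70 mm. The bar from stem to disc is 14 mm wide, heights 57 to 67 mm. Hidden under the cover at first.
- disc_pivot (a point): Point on the stem axis of the valve with the disc handle, 62 mm above the bench; axes parallel to the box's. In the box frame x +20 mm and y either -60 or +50 mm (the plain valve has the other place). Its pipe's top is 38 mm and the valve body's 44 mm above the bench.
- plain_handle (a joint): Angle in rad of the other handle, a plain straight steel bar without a disc, same stem, length (68 mm from the stem) and sense of turning. It starts at 0 to 0.12 (open) and is to be left there.
- plain_end (a point): Point on the plain handle's bar 60 mm from its stem axis, 62 mm above the bench.
- plain_pivot (a point): Point on the stem axis of the plain-handled valve, 62 mm above the bench.
- printed_part: Loose bystander: printed metal lattice block 75 x 45 x 44 mm on the bench to the left of the box; origin at the centre of its underside. Leave alone.
- jar: Loose bystander: closed jar, 56 mm across, 85 mm tall, on the bench to the left of the box; origin at the centre of its underside. Leave alone.
- screwdriver: Loose bystander: screwdriver 200 mm long (origin mid-length on the bench), its handle towards the robot, lying on the bench to the right of the box. Leave alone.

How it is judged:
By the outcome, as a careful person would: the job done as asked, in the order asked, and still so for the second after the job is handed in, with the robot touching nothing.
It also fails if it takes over 54 s, if anything falls off the work surface, if the arm or the gripper's body presses on something with over 40 N, if the wrist force passes 120 N, or if a joint passes its speed limit or range.

## Working session

There is one attempt and no reset: what is moved stays moved. The work goes in short steps, Python scripts to look and compute and a tool call to move; the robot and the scene stay as the last step left them, time stands still between calls to the robot, and variables do not carry over. Pictures are saved under pics/ and viewed, at most 10 in all, crops included, and the job is handed in when it is done.

Besides the shell and the picture viewer there is one more tool, called after "Call:" by a JSON object that holds its "api" and its "payload". move_arm: Moves the arm, as the interface text tells. Its arguments: {"type":"object","properties":{"plan":{"type":"string"},"claw":{"type":"number"},"grip_force":{"type":"number"}},"required":["plan"]}

```bash
mkdir -p pics
cat > h.py <<'E'
import numpy as np,cv2
from workcell import sense,camera,job_done,grip_depth
from scipy.spatial.transform import Rotation as Ro
def Rq(q): return Ro.from_quat([q[1],q[2],q[3],q[0]])
def cam(n):
    s=sense();c=camera(n);f=240/np.tan(np.radians(c["vertical_fov"])/2)
    if n=="wrist":
        H=np.array(c["hand_eye"]);T=np.eye(4);T[:3,:3]=Rq(s["eef_rot"]).as_matrix();T[:3,3]=s["ee_pos"]
        M=T@H;R=M[:3,:3].T;t=-R@M[:3,3]
    else: R=np.array(c["R"]);t=np.array(c["t"])
    return c["img"],dict(f=f,cx=c["cx"],cy=c["cy"],R=R,t=t)
def ray(k,u,v,z):
    d=k["R"].T@np.array([(u-k["cx"])/k["f"],(v-k["cy"])/k["f"],1]);o=-k["R"].T@k["t"]
    return o+d*(z-o[2])/d[2]
def proj(k,X):
    p=k["R"]@np.array(X)+k["t"];return np.array([k["cx"]+k["f"]*p[0]/p[2],k["cy"]+k["f"]*p[1]/p[2]])
def save(n,i): cv2.imwrite(f"pics/{n}.png",i[:,:,::-1])
E
python3 - <<'E'
from h import *
import pickle
d={}
for n in("scene","side"):
    i,k=cam(n);save(n,i);d[n]=k;print(n,-k["R"].T@k["t"],k["f"])
pickle.dump(d,open("k.pkl","wb"));s=sense();print(s["ee_pos"],s["eef_rot"],grip_depth,s["time"])
E
```

```text
scene [ 1.34349451 -0.26244059  1.14163659] 543.4323148588804
side [0.46780733 1.10115519 0.91107741] 579.4411808638918
[ 0.18720492 -0.54315305  0.23050658] [-8.51451451e-04  9.86265201e-01  1.65167265e-01 -5.04849724e-05] 0.0187 0.1
```

View pics/scene.png

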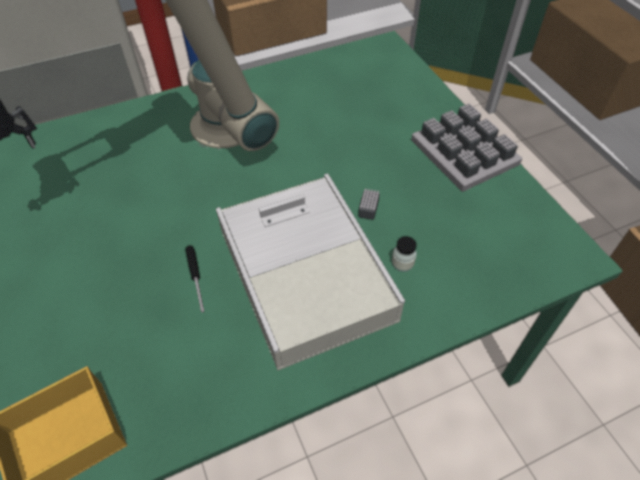

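View pics/side.png

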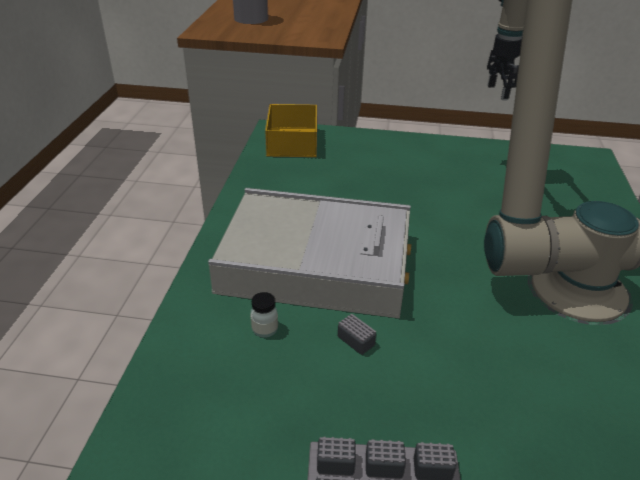

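The scene view shows the box corners near (219,210), (328,178), (402,298) and (277,355), with the lip between about (260,210) and (305,200). In the side view the lip runs from about (382,217) to (372,250). I'll zoom in on both.

Run:
```python
import cv2,numpy as np
a=cv2.imread("pics/scene.png")[165:370,205:415];b=cv2.imread("pics/side.png")[180:310,205:420]
a=cv2.resize(a,None,fx=1.9,fy=1.9*1,interpolation=2);a=cv2.imread("pics/scene.png")[165:365,210:410]
a=cv2.resize(a,(400,400),interpolation=cv2.INTER_CUBIC);b=cv2.resize(cv2.imread("pics/side.png")[160:360,210:410],(400,400),interpolation=cv2.INTER_CUBIC)
cv2.imwrite("pics/z1.png",np.hstack([a,b]))
```

```text
(no output)
```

View pics/z1.png

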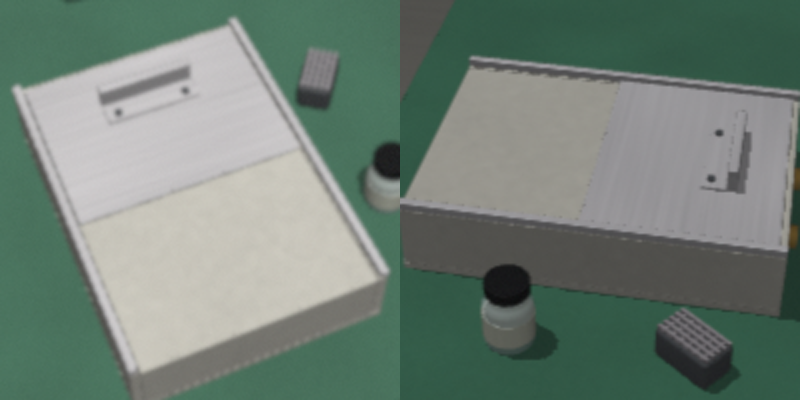

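Run:
```python
from h import *
import pickle
d=pickle.load(open("k.pkl","rb"));k=d["scene"];ks=d["side"]
B=np.array([[-.12,-.155],[-.12,.155],[.31,.155],[.31,-.155]])
P=np.array([ray(k,*p,.096)[:2] for p in [(217,209),(328.5,174),(404,300),(276,351)]])
# side: far-right guide top, near-left guide
Q=np.array([ray(ks,210+(u)/2,160+v/2,.096)[:2] for u,v in [(400,94),(388,244),(2,202),(72,58)]])
for W in(P,Q):
    b=B-B.mean(0);w=W-W.mean(0);U,_,Vt=np.linalg.svd(b.T@w);R=(U@Vt).T
    o=W.mean(0)-R@B.mean(0);print("o",o,"yaw",np.arctan2(R[1,0],R[0,0]),"res",(W-(B@R.T+o)).round(4).tolist())
    Rb,ob=R,o
    for n,kk,L in(("scene",k,[(259,209),(304.5,198)]),("side",ks,[(381,216),(374,249)])):
        for u,v in L:
            X=ray(kk,u,v,.121);print(n,"lip",X[:2].round(4),"box",(R.T@(X[:2]-o)).round(4))
```

```text
o [0.53672046 0.01232888] yaw -0.017268421542942832 res [[0.0027, 0.0014], [0.0027, -0.0007], [-0.0039, -0.0029], [-0.0015, 0.0022]]
scene lip [ 0.4818 -0.0478] box [-0.0539 -0.0611]
scene lip [0.495  0.0687] box [-0.0427  0.0556]
side lip [ 0.4767 -0.0452] box [-0.059  -0.0586]
side lip [0.4836 0.0852] box [-0.0544  0.0719]
o [0.52736361 0.01023867] yaw -0.007978946240711675 res [[0.0014, 0.0097], [0.0039, -0.0106], [-0.0028, -0.0039], [-0.0025, 0.0049]]
scene lip [ 0.4818 -0.0478] box [-0.0451 -0.0584]
scene lip [0.495  0.0687] box [-0.0329  0.0582]
side lip [ 0.4767 -0.0452] box [-0.0502 -0.0558]
side lip [0.4836 0.0852] box [-0.0444  0.0746]
```

Call:
{"api": "move_arm", "payload": {"plan": "0.344 -0.466 -0.09 0 0 0.332;0.344 -0.466 -0.09 0 0 0.332;0.344 -0.466 -0.09 0 0 0.332;0.344 -0.466 -0.09 0 0 0.332;0.344 -0.466 -0.09 0 0 0.332", "claw": 1}}

```text
time: 0.52
ee_pos: [0.249, -0.3451, 0.263]
eef_rot: [-0.001, 1.0, -0.001, -0.0]
wrist_force: [0.4, -0.2, 0.5]
gripper_width: 0.303
grip_force: 0.0
```

Call:
{"api": "move_arm", "payload": {"plan": "0.111 -0.355 -0.057 0 0 0;0.111 -0.355 -0.057 0 0 0;0.111 -0.355 -0.057 0 0 0;0.111 -0.355 -0.057 0 0 0;0.111 -0.355 -0.057 0 0 0"}}

```text
time: 0.93
ee_pos: [0.3101, -0.1487, 0.295]
eef_rot: [-0.0, 1.0, -0.001, 0.0]
wrist_force: [0.9, 0.2, 0.3]
gripper_width: -0.002
grip_force: 0.0
```

Call:
{"api": "move_arm", "payload": {"plan": "0.051 -0.16 -0.03 0 0 0;0.051 -0.16 -0.03 0 0 0;0.051 -0.16 -0.03 0 0 0;0.051 -0.16 -0.03 0 0 0;0.051 -0.16 -0.03 0 0 0"}}

```text
time: 1.35
ee_pos: [0.3628, 0.0159, 0.3259]
eef_rot: [-0.002, 1.0, 0.005, 0.002]
wrist_force: [-0.0, -0.0, 0.1]
gripper_width: 0.005
grip_force: 0.0
```

Run:
```python
from h import *
import pickle
i,k=cam("wrist");save("w1",i);pickle.dump(k,open("w1.pkl","wb"));print(-k["R"].T@k["t"],k["R"],k["f"],sense()["ee_pos"])
```

```text
[0.43943937 0.01612645 0.46844508] [[ 0.00958962 -0.99994361 -0.0045627 ]
 [-0.95381009 -0.01051711  0.3002261 ]
 [-0.30025716  0.00147289 -0.95385715]] 380.5987520073995 [0.36220478 0.01324021 0.32534065]
```

View pics/w1.png

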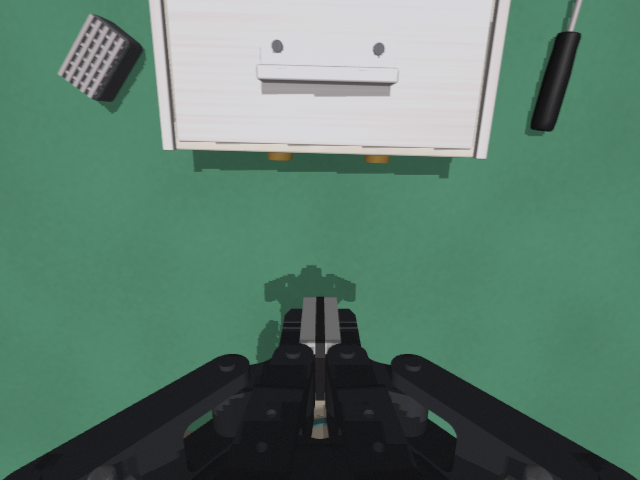

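The wrist view shows the lip's top surface with corners near (257,65), (397,68), (397,83) and (258,79). The near guide corners are at (163,150) and (487,158), and two pipe ends at (280,155) and (377,158).

Run:
```python
from h import *
import pickle
k=pickle.load(open("w1.pkl","rb"));S=pickle.load(open("k.pkl","rb"))["scene"]
a,b=ray(k,163,150,.096),ray(k,487,158,.096);print(a,b,np.linalg.norm(a-b));e=(a-b)/np.linalg.norm(a-b);yaw=np.arctan2(-e[0],e[1])
ex=np.array([e[1],-e[0],0]);m=(a+b)/2;o=m+.12*ex;print("yaw",yaw,"o",o)
for p in[(257,65),(397,68),(397,83),(258,79)]:
    X=ray(k,*p,.121);print("lip",X,((X-o)@ex).round(4),((X-o)@e).round(4))
# height of lip from scene+wrist: scene far edge ends
for u,v,p in[(259,209,(397,68)),(304.5,198,(257,65))]:
    A=[];
    for kk,q in((S,(u,v)),(k,p)):
        P=kk["f"]*kk["R"][:2]+np.outer(np.array([kk["cx"],kk["cy"]])-q,kk["R"][2]);
        c=kk["f"]*kk["t"][:2]+(np.array([kk["cx"],kk["cy"]])-q)*kk["t"][2]
        A.append(np.c_[P,c])
    A=np.vstack(A);x=np.linalg.lstsq(A[:,:3],-A[:,3],rcond=None)[0];print("tri",x)
```

```text
[0.41302445 0.16718952 0.096     ] [ 0.40863232 -0.1426193   0.096     ] 0.30983995008048193
yaw -0.014175952973767522 o [0.53081633 0.01058405 0.096     ]
lip [0.4847997  0.07050251 0.121     ] -0.0469 0.0593
lip [ 0.48355891 -0.04648365  0.121     ] -0.0464 -0.0577
lip [ 0.47195437 -0.04730256  0.121     ] -0.058 -0.0587
lip [0.47400394 0.07008901 0.121     ] -0.0577 0.0587
tri [ 0.48297733 -0.04747929  0.1220473 ]
tri [0.48617842 0.07212851 0.11041503]
```

Call:
{"api": "move_arm", "payload": {"plan": "0.07 0.002 0.18 0 0 0;0.07 0.002 0.18 0 0 0;0.07 0.002 0.18 0 0 0;0.07 0.002 0.18 0 0 0;0.07 0.002 0.18 0 0 0"}}

```text
time: 1.82
ee_pos: [0.4301, 0.0059, 0.1411]
eef_rot: [0.0, 1.0, -0.001, -0.002]
wrist_force: [0.2, 0.2, -0.5]
gripper_width: 0.001
grip_force: 0.0
```

Call:
{"api": "move_arm", "payload": {"plan": "0 0 0.02 0 0 0;0 0 0.041 0 0 0;0 0 0.041 0 0 0;0.01 0 0.041 0 0 0;0.02 0 0.041 0 0 0"}}

```text
time: 2.23
ee_pos: [0.4526, 0.0062, 0.1047]
eef_rot: [0.0, 1.0, -0.001, 0.001]
wrist_force: [1.2, 0.9, 0.7]
gripper_width: -0.0
grip_force: 0.0
```

Call:
{"api": "move_arm", "payload": {"plan": "0.014 -0.002 0.002 0 0 0;0.028 -0.003 0.002 0 0 0;0.042 -0.003 0.002 0 0 0;0.056 -0.003 0.002 0 0 0;0.07 -0.003 0.002 0 0 0"}}

```text
time: 2.65
ee_pos: [0.5217, 0.0093, 0.1027]
eef_rot: [0.001, 1.0, 0.0, -0.001]
wrist_force: [-4.5, -2.4, 1.6]
gripper_width: -0.002
grip_force: 2.5
```

Call:
{"api": "move_arm", "payload": {"plan": "0.014 0 0 0 0 0;0.028 0 0 0 0 0;0.042 0 0 0 0 0;0.056 0 0 0 0 0;0.07 0 0 0 0 0"}}

```text
time: 3.07
ee_pos: [0.5916, 0.0091, 0.1026]
eef_rot: [0.001, 1.0, 0.0, -0.001]
wrist_force: [-5.0, -2.7, 0.4]
gripper_width: 0.001
grip_force: 2.5
```

Call:
{"api": "move_arm", "payload": {"plan": "0.005 0 0 0 0 0;0.01 0 0 0 0 0;0.015 0 0 0 0 0;0.02 0 0 0 0 0;0.024 0 0 0 0 0"}}

```text
time: 3.48
ee_pos: [0.6156, 0.0101, 0.1022]
eef_rot: [0.0, 1.0, -0.0, -0.0]
wrist_force: [-4.3, -3.0, 2.1]
gripper_width: -0.002
grip_force: 2.1
```

Call:
{"api": "move_arm", "payload": {"plan": "0.003 0 0 0 0 0;0.006 0 0 0 0 0;0.009 0 0 0 0 0;0.011 0 0 0 0 0;0.011 0 0 0 0 0"}}

```text
time: 3.9
ee_pos: [0.6273, 0.0103, 0.1019]
eef_rot: [-0.0, 1.0, -0.0, 0.001]
wrist_force: [-2.8, -1.1, 0.7]
gripper_width: 0.005
grip_force: 1.2
```

Call:
{"api": "move_arm", "payload": {"plan": "0.003 0 0 0 0 0;0.006 0 0 0 0 0;0.008 0 0 0 0 0;0.01 0 0 0 0 0;0.01 0 0 0 0 0"}}

```text
time: 4.32
ee_pos: [0.6362, 0.0103, 0.1017]
eef_rot: [-0.0, 1.0, -0.0, -0.001]
wrist_force: [-4.4, -1.8, 2.7]
gripper_width: 0.001
grip_force: 2.4
```

Call:
{"api": "move_arm", "payload": {"plan": "0.001 0 0 0 0 0;0.002 0 0 0 0 0;0.003 0 0 0 0 0;0.004 0 0 0 0 0;0.005 0 0 0 0 0"}}

```text
time: 4.73
ee_pos: [0.6362, 0.0103, 0.1018]
eef_rot: [0.0, 1.0, 0.0, -0.006]
wrist_force: [-15.4, -1.4, 11.9]
gripper_width: -0.002
grip_force: 8.0
```

Call:
{"api": "move_arm", "payload": {"plan": "0.001 0 0 0 0 0;0.002 0 0 0 0 0;0.003 0 0 0 0 0;0.004 0 0 0 0 0;0.004 0 0 0 0 0"}}

```text
time: 5.15
ee_pos: [0.6362, 0.0103, 0.1018]
eef_rot: [0.0, 1.0, 0.0, -0.01]
wrist_force: [-21.9, -2.4, 15.7]
gripper_width: -0.002
grip_force: 11.2
```

Call:
{"api": "move_arm", "payload": {"plan": "-0.04 0 0 0 0 0;-0.06 0 -0.02 0 0 0;-0.09 0 -0.05 0 0 0;-0.11 0 -0.08 0 0 0;-0.13 0 -0.11 0 0 0"}}

```text
time: 5.57
ee_pos: [0.5159, 0.0108, 0.2131]
eef_rot: [-0.0, 1.0, -0.0, 0.002]
wrist_force: [0.2, 0.4, -0.2]
gripper_width: 0.001
grip_force: 0.0
```

Call:
{"api": "move_arm", "payload": {"plan": "-0.05 0 -0.11 0 0 0;-0.05 0 -0.11 0 0 0;-0.05 0 -0.11 0 0 0;-0.05 0 -0.11 0 0 0;-0.05 0 -0.11 0 0 0"}}

```text
time: 5.98
ee_pos: [0.4677, 0.0106, 0.3249]
eef_rot: [0.0, 1.0, 0.0, 0.005]
wrist_force: [-0.0, 0.1, -1.2]
gripper_width: -0.007
grip_force: 0.0
```

Run:
```python
from h import *
import pickle
i,k=cam("wrist");save("w2",i);pickle.dump(k,open("w2.pkl","wb"));print(sense()["ee_pos"])
```

```text
[0.46693165 0.01056508 0.32269252]
```

View pics/w2.png

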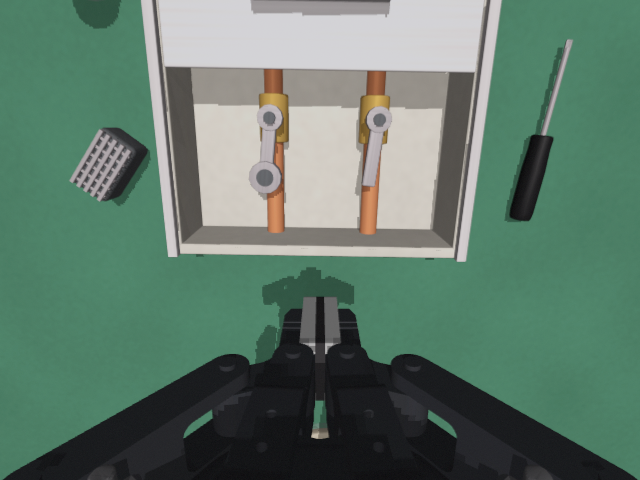

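The cover is fully back. The disc handle is the left valve, with its stem at (269,117) and its disc at (265,177). The plain handle is on the right, with its stem at (378,119) and its end at (370,183).

Run:
```python
from h import *
import pickle
k=pickle.load(open("w2.pkl","rb"))
for n,p,z in[("piv",(269,117),.07),("disc",(265,177),.07),("plain piv",(379,119),.07),("plain end",(370,185),.067),("gl",(172,256),.096),("gr",(462,261),.096),("cover edge",(320,70),.091)]: print(n,ray(k,*p,z).round(4))
a,b=ray(k,165,257,.096),ray(k,468,262,.096);print("outer",a,b)
y=-.014;R=np.array([[np.cos(y),-np.sin(y)],[np.sin(y),np.cos(y)]]);o=np.array([.531,.0106]);P=R@[.02,.05]+o;print("pivot pred",P,"plain",R@[.02,-.06]+o)
for th in np.radians([0,10,30,50,70,90]):
    r=np.array([-np.cos(th),np.sin(th)]);t=np.array([np.sin(th),np.cos(th)])
    print(np.degrees(th).round(),(P+R@(.06*r-.031*t)).round(4))
print(sense()["qpos"])
```

```text
piv [0.5514 0.061  0.07  ]
disc [0.4922 0.0675 0.07  ]
plain piv [ 0.5495 -0.0483  0.07  ]
plain end [ 0.4834 -0.0423  0.067 ]
gl [0.4144 0.1633 0.096 ]
gr [ 0.4088 -0.137   0.096 ]
cover edge [0.5915 0.0104 0.091 ]
outer [0.41328636 0.17070684 0.096     ] [ 0.40773847 -0.14336638  0.096     ]
pivot pred [0.55169802 0.06031511] plain [ 0.55015807 -0.04967411]
0.0 [0.4913 0.0302]
10.0 [0.487  0.0411]
30.0 [0.4843 0.0644]
50.0 [0.4898 0.0872]
70.0 [0.5027 0.1068]
90.0 [0.5215 0.1207]
[-1.27234689e-01  6.63434575e-02  1.54621218e+00  9.04754327e-04
  1.52393569e+00  1.44344163e+00]
```

Call:
{"api": "move_arm", "payload": {"plan": "0.02 0 0.2 0 0 0;0.02 0 0.2 0 0 0;0.02 0 0.2 0 0 0;0.02 0 0.2 0 0 0;0.02 0 0.2 0 0 0"}}

```text
time: 6.45
ee_pos: [0.4843, 0.0107, 0.1172]
eef_rot: [-0.001, 1.0, -0.0, -0.002]
wrist_force: [1.0, 0.2, -0.2]
gripper_width: 0.001
grip_force: 0.0
```

Call:
{"api": "move_arm", "payload": {"plan": "0 0 0.02 0 0 0;0 0 0.04 0 0 0;0 0 0.06 0 0 0;0 0 0.072 0 0 0;0 0 0.072 0 0 0"}}

```text
time: 6.87
ee_pos: [0.4827, 0.0108, 0.0454]
eef_rot: [-0.001, 1.0, -0.0, -0.004]
wrist_force: [-0.0, 1.5, -0.1]
gripper_width: -0.0
grip_force: 0.0
```

Call:
{"api": "move_arm", "payload": {"plan": "0.004 -0.01 -0.005 0 0 0;0.004 -0.02 -0.005 0 0 0;0.004 -0.03 -0.005 0 0 0;0.003 -0.038 -0.005 0 0 0;0.002 -0.046 -0.005 0 0 0"}}

```text
time: 7.28
ee_pos: [0.4893, 0.0568, 0.0559]
eef_rot: [0.001, 1.0, 0.001, 0.002]
wrist_force: [2.8, -4.1, -1.0]
gripper_width: 0.004
grip_force: 2.0
```

Call:
{"api": "move_arm", "payload": {"plan": "-0.003 -0.006 0.003 0 0 0;-0.004 -0.012 0.004 0 0 0;-0.003 -0.018 0.004 0 0 0;-0.002 -0.024 0.004 0 0 0;0 -0.03 0.004 0 0 0"}}

```text
time: 7.7
ee_pos: [0.4863, 0.0868, 0.0505]
eef_rot: [0.0, 1.0, -0.0, -0.001]
wrist_force: [-1.7, -2.6, -0.7]
gripper_width: -0.001
grip_force: 1.4
```

Call:
{"api": "move_arm", "payload": {"plan": "0.004 -0.006 0 0 0 0;0.008 -0.011 0 0 0 0;0.013 -0.016 0 0 0 0;0.018 -0.02 0 0 0 0;0.023 -0.024 0 0 0 0"}}

```text
time: 8.12
ee_pos: [0.5107, 0.1106, 0.0505]
eef_rot: [0.0, 1.0, -0.0, -0.0]
wrist_force: [-3.1, -2.7, -0.9]
gripper_width: 0.002
grip_force: 1.3
```

Call:
{"api": "move_arm", "payload": {"plan": "0.003 0 0 0 0 0;0.006 0 0 0 0 0;0.009 0 0 0 0 0;0.011 0 0 0 0 0;0.013 0 0 0 0 0"}}

```text
time: 8.53
ee_pos: [0.5237, 0.1102, 0.0509]
eef_rot: [-0.0, 1.0, -0.0, 0.0]
wrist_force: [-3.1, 0.8, 0.1]
gripper_width: -0.001
grip_force: 1.5
```

Call:
{"api": "move_arm", "payload": {"plan": "0.001 0 0 0 0 0;0.002 0 0 0 0 0;0.003 0 0 0 0 0;0.004 0 0 0 0 0;0.004 0 0 0 0 0"}}

```text
time: 8.95
ee_pos: [0.5262, 0.11, 0.0508]
eef_rot: [0.0, 1.0, -0.0, -0.001]
wrist_force: [-5.6, 0.9, 3.0]
gripper_width: -0.0
grip_force: 2.7
```

Call:
{"api": "move_arm", "payload": {"plan": "0.001 0 0 0 0 0;0.002 0 0 0 0 0;0.003 0 0 0 0 0;0.004 0 0 0 0 0;0.004 0 0 0 0 0"}}

```text
time: 9.37
ee_pos: [0.5264, 0.1099, 0.0504]
eef_rot: [0.0, 1.0, 0.0, -0.005]
wrist_force: [-10.7, 1.1, 6.5]
gripper_width: 0.004
grip_force: 5.5
```

Call:
{"api": "move_arm", "payload": {"plan": "0.002 0 0 0 0 0;0.003 0 0 0 0 0;-0.01 0 0 0 0 0;-0.03 0 0 0 0 0;-0.045 0 0 0 0 0"}}

```text
time: 9.78
ee_pos: [0.4876, 0.1099, 0.0513]
eef_rot: [0.0, 1.0, -0.0, 0.002]
wrist_force: [-0.8, 0.5, 0.3]
gripper_width: 0.003
grip_force: 0.0
```

Call:
{"api": "move_arm", "payload": {"plan": "0 0 -0.04 0 0 0;0 0.02 -0.08 0 0 0;0 0.05 -0.11 0 0 0;-0.01 0.07 -0.14 0 0 0;-0.02 0.08 -0.18 0 0 0"}}

```text
time: 10.2
ee_pos: [0.4677, 0.0275, 0.2316]
eef_rot: [0.001, 1.0, -0.001, 0.001]
wrist_force: [0.1, -1.0, 0.3]
gripper_width: -0.002
grip_force: 0.0
```

Call:
{"api": "move_arm", "payload": {"plan": "0.02 0.02 -0.09 0 0 0;0.02 0.02 -0.09 0 0 0;0.02 0.02 -0.09 0 0 0;0.02 0.02 -0.09 0 0 0;0.02 0.02 -0.09 0 0 0"}}

```text
time: 10.62
ee_pos: [0.4876, 0.0099, 0.3206]
eef_rot: [0.0, 1.0, -0.001, 0.002]
wrist_force: [-0.6, -0.7, -1.0]
gripper_width: 0.001
grip_force: 0.0
```

Run:
```python
from h import *
import pickle
i,k=cam("wrist");save("w3",i);pickle.dump(k,open("w3.pkl","wb"));print(sense()["ee_pos"],sense()["wrist_force"])
```

```text
[0.48653609 0.01027074 0.31919947] [ 0.17218645 -0.13213778  0.06864625]
```

View pics/w3.png

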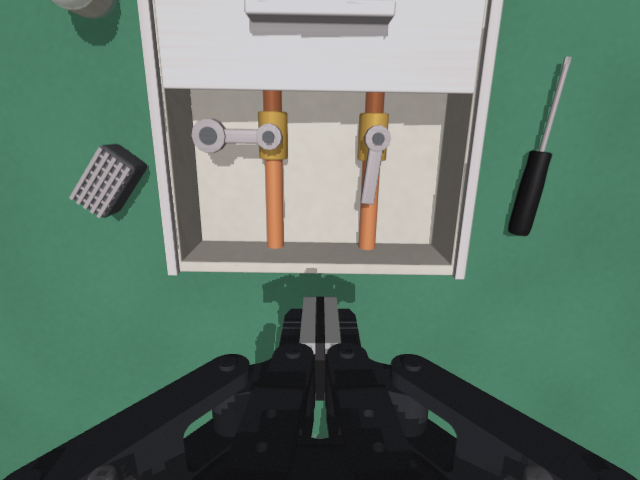

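The disc handle is square across its pipe, with the disc at (209,135) and the stem at (268,137). The plain handle hasn't moved, and neither have the part and the screwdriver. A quick numeric check before I hand in.

Run:
```python
from h import *
import pickle
k=pickle.load(open("w3.pkl","rb"))
a,b=ray(k,268,137,.07),ray(k,209,135,.07);d=b-a;print(np.degrees(np.arctan2(d[1],-d[0])+.014))
print("lip near edge",ray(k,320,17,.121),"edge",ray(k,320,92,.089), "was lip .473; plain",ray(k,367,203,.067)-ray(k,377,138,.067))
k=pickle.load(open("w1.pkl","rb"));print("cover near edge then",ray(k,320,147,.091))
job_done()
```

```text
92.75115408685474
lip near edge [0.64421284 0.00941963 0.121     ] edge [0.59094969 0.00942448 0.089     ] was lip .473; plain [-0.06628537  0.00765481  0.        ]
cover near edge then [0.4169887  0.01732829 0.091     ]
the job is handed in; nothing more can be done
```

The job is handed in: the cover is pushed back to its stop, the disc handle is shut against its stop (about 90° in the last picture), and the plain handle is still open. The printed part and screwdriver look unmoved; the jar was only partly in view.

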